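Funnel held over the turned-up sorting cup

TASK

The square white sorting cup was left mouth-down to dry: turn it over so that it stands mouth-up on the counter, and let go of it. Then lift the steel funnel (it has an upright handle to grip) out of its stand and hold it level and still over the square cup, the spout centred over the mouth and about 2 cm above it, touching neither cup nor stand, so that a colleague can drop the dome tips through; finish while still holding it there. Keep the funnel upright all the way and leave everything else on the counter where it is.

Things in the scene. Friction and masses are not known exactly. Their poses are not given: they have to be found in the camera images.
- cup_center (a point): Centre (half-way up) of the square white plastic sorting cup, loose, 40 to 85 g: a straight-sided square box 48 x 48 mm outside and 52 mm tall, walls and base 3 mm thick, open at one end. It starts mouth-down on the counter. z axis points from the closed base out through the mouth (so it points down at the start and must point up in the end); x and y axes are square to the flat sides. Lying on a flat side it stays put.
- cup_mouth (a point): Centre of the open end of the square cup, in the plane of its rim, 26 mm from cup_center along z; same axes. The opening is 42 x 42 mm.
- funnel_grip (a point): Middle of the flat upright steel handle of the funnel, the place to grip. The handle is a plate 10 mm thick along x, 26 mm wide along y and standing 62 mm up along z; this point is 26 mm below its top and 34 mm above the funnel's rim flange. It lies 48 mm from the funnel's axis, towards the funnel's -x. Same axes as the funnel, z up along the funnel's axis.
- funnel_spout (a point): Centre of the lower end of the funnel's spout (18 mm across), on the funnel's axis; z up. Stainless funnel, loose, 100 to 160 g, 60 mm tall without its handle; its rim flange is 92 mm across, with its flat underside 56 mm above this point, resting on the stand's ring; the body below the flange is 72 mm across. The funnel lifts straight up out of the ring.
- cup: The square cup as a solid; origin at the centre of its mouth, its own z axis pointing from mouth to base (opposite to cup_center's).
- funnel: The funnel as a solid; origin at the lower end of the spout.
- stand: Short fixed stand of the funnel: grey base 110 x 110 x 8 mm, four thin steel posts, a steel ring 94 mm across with its top 80 mm above the counter and a 78 mm hole. Origin under its centre on the counter.
- tip_box: Bystander: closed coral silicone dome tip box, 76 x 102 x 44 mm, origin under its centre.
- cradle: Bystander: black charging cradle, 75 x 110 x 47 mm, origin under its centre.
- aid: Bystander: small copper-toned hearing aid lying on the counter, about 45 mm long and 12 mm high.
- loupe: Bystander: smoky acrylic loupe, 44 mm across, 33 mm tall, origin under its centre.
- round_cup: Bystander: round white cup standing mouth-up, 60 mm across, 50 mm tall, origin under its centre.
- brush: Bystander: small cleaning brush lying on the counter, 130 mm long.
Not all that is in view belongs to the job. What is shaped like the cup but green or pink is not meant.

How it is judged:
On the way, in this order (a step that is already met when the one before it is completed fails the run):
1. the square cup stands mouth-up on the counter, let go, with the funnel still in its stand (angle between cup_center's own z axis and vertical below 0.1 rad and height (world z) of cup_center below 0.031 m and contact force between the fingers and cup below 0.1 N and linear speed of cup below 0.02 m/s and distance of funnel_spout from where it was at the start of the episode below 0.01 m), for 0.3 s.
2. the funnel is lifted clear of its stand, upright (z of funnel_spout in the frame of stand above 0.05 m and contact force between funnel and stand below 0.05 N and contact force between the fingers and funnel above 1 N and angle between funnel_spout's own z axis and vertical below 0.2 rad), for 0.1 s.
At the end, for the whole second after the job is handed in: The square cup stands mouth-up on the counter (within 0.1 rad), untouched and still; the gripper holds the funnel level (within 0.1 rad) and still, the spout's end within 12 mm of the centre of the cup's mouth sideways and 5 to 40 mm above it, touching neither cup nor stand (angle between each of cup_center, funnel_spout's own z axis and vertical below 0.1 rad and height (world z) of cup_center between 0.021 and 0.031 m and contact force between each of the arm, the fingers and cup below 0.1 N and linear speed of each of cup, funnel below 0.02 m/s and horizontal distance between funnel_spout and cup_mouth below 0.012 m and z of funnel_spout in the frame of cup_mouth between 0.005 and 0.04 m and contact force between funnel and cup below 0.05 N and contact force between funnel and stand below 0.05 N and contact force between the fingers and funnel above 1 N and angular speed of funnel below 0.15 rad/s); the arm keeps its last pose, push and grip.
It fails at once if the funnel is tipped by more than 0.4 rad (angle between funnel_spout's own z axis and vertical above 0.4 rad).
It fails at once if a bystander is moved by more than 2 cm (distance of any of tip_box, cradle, aid, loupe, round_cup, brush from where it was at the start of the episode above 0.02 m).
It also fails if it takes over 72 s, if anything falls off the work surface, if the arm or the gripper's body presses on something with over 40 N, if the wrist force passes 120 N, or if a joint passes its speed limit or range.

ROBOT

A 6-joint arm with a two-finger parallel gripper is mounted at the origin on the work surface. World frame = base frame: x ahead of the robot, y to its left, z up, the work surface at z = 0. Lengths are in m, angles in rad, forces in N, time in s.
With the tool pointing down it reaches from about 0.375 to 0.9 m from the base axis. Payload 3.1 kg.
Tool frame: the origin (TCP) lies midway between the tips of the shut fingers; the grasp point (between the pads) lies manip.hold_point_z behind it (manip.hold_point_z is the distance from the TCP to the grasp point, in m); z points along the fingers, y is the direction in which the jaws open and shut (so a half turn about z gives the same grasp; the last joint's range is limited). The gripper opens to 85 mm and grips with 20 to 120 N. Pads are 22 mm wide; open, the fingers measure 114 mm over their backs; the gripper's body (76 mm by 85 mm) begins 54 mm behind the grasp point. The pads swing forward as they close: fully open they stand 13 mm farther back than shut.
Start: joints at [-1.468, 0.527, 1.433, -0, 1.181, -0.178], TCP at [0.173, -0.6, 0.231] pointing down, gripper open.
Joint ranges: [-3.08, 3.08], [-0.75, 2.2], [0.22, 2.44], [-1.43, 4.57], [0, 2.65], [-2.85, 2.85]. Speed limits (rad/s): [2.79, 2.79, 3.14, 3.14, 3.14, 3.14].

INTERFACE

Orientations are given as a unit quaternion [x, y, z, w].
In Python, from station import manip, snapshot, workorder, models gives the robot as it stands.
- The arm moves only by the tool jog_arm, never from a script. Its argument "commands" is a list of rows, each a list of 5 numbers: the opening in per cent of the stroke, from 0 (shut) to 100 (fully open), then the shift along the world's x, y, z in cm, then the turn about the world's z in rad. A call has 1 to 8 rows; each row shifts and turns the pose as measured when the row begins; what a row does not reach is not made up. A row lasts 1/12 s, in which the tool goes at most 41.7 mm and 7.16 degrees, less where a joint would pass 70% of its speed; a pose out of reach is approached as far as the arm can. A call with a gripper value outside its range is refused whole. The fingers move at their own pace and stop on an object; "squeeze" is the grip in N (left out, the last holds). Time passes only in rows, so rows that do not move let the fingers close. It gives the time, the measured TCP pose, the force and the opening at its end, in the units of the state.
- manip.sense(): the state, without advancing time (a new reading comes with each control period).
- snapshot(name): name is "side" or "top" or "wrist"; returns a dict with "image" (480x640x3 uint8, red, green, blue), "intrinsics" (3x3 intrinsics, pixels), "extrinsics" (4x4, takes a point from camera to world coordinates); the wrist camera has in their place "hand_eye" (4x4, takes a point from camera to tool coordinates, whose origin is the TCP and whose axes are the flange's). Camera axes: x right, y down, z forward; pixel columns grow to the right and rows downward; lengths in m; the calibration is good to about 2 mm. A picture is of the moment at which its call begins: read the wrist's pose just before it. There is no depth.
- workorder.sign_off(): hands the job in, once; it reports no verdict.
Trained networks look in a picture, given as the dict that the camera call returned (one of the last four; its "shot" number tells which), for a name from the list of things; names that differ only in an ending like _2 or _b are one class to them, and where a whole thing is asked for, a point or a joint stands for the part that bears it (a point fixed in the world has none). Each returns a list of dicts, best first, with "score" (0 to 1); they miss things now and then, are a little off and sometimes report something else, mostly with a low value. They report only what shows in the picture. A call takes as long as a camera call. They do not tell look-alikes from the thing itself.
- models.find_in(picture, name): "centre" ([x, y, z] in m, in world coordinates, good to about 4 mm: the middle of the surface that is visible of it).
- models.pinpoint(picture, name): "centre" ([x, y, z] in m, in world coordinates, good to about 4 mm: a listed point, or the origin of a listed thing).
The state is a dict: "t": time; "q": joint angles; "qd": joint speeds; "tau": joint torques, N m; "tcp_pos": TCP position; "tool_rot": TCP orientation; "force": force on the tool from outside, world axes, zero at the start; "ft_torque": the same for the moment, N m; "finger_gap": opening from 0.0 (shut) to 1.0 (fully open).
Only numpy, scipy, OpenCV 4.12 (cv2) and the standard library are available. Lean on these libraries where they do the work, as an engineer would, in place of code of your own. Each camera call takes 0.05 s, during which the arm holds its last target. There are 200 camera calls.

## Working session

There is one attempt and no reset: what is moved stays moved. The work goes in short steps, Python scripts to look and compute and a tool call to move; the robot and the scene stay as the last step left them, time stands still between calls to the robot, and variables do not carry over. Pictures are saved under pics/ and viewed, about 8 in all and at most 12, crops included, and the job is handed in when it is done.

Besides the shell and the picture viewer there is one more tool, called after "Request:" as name(argument=value, ...) on one line, values as JSON. jog_arm: Moves the arm, as the interface text tells. Its arguments: {"type":"object","properties":{"commands":{"type":"array","items":{"type":"array","items":{"type":"number"}}},"squeeze":{"type":"number"}},"required":["commands"]}

```bash
mkdir -p pics
python3 - <<'E'
from station import manip,snapshot,models
import cv2,numpy as np
print(manip.hold_point_z, manip.sense()['t'])
for c in ('top','side'):
    s=snapshot(c); cv2.imwrite(f'pics/{c}0.png',s['image'][:,:,::-1])
    K=np.array(s['intrinsics']);E=np.linalg.inv(np.array(s['extrinsics']))
    for n in ('cup_center','cup_mouth','cup','funnel_grip','funnel_spout','funnel','stand','tip_box','cradle','aid','loupe','round_cup','brush'):
        for r in models.pinpoint(s,n)[:4]:
            p=E[:3,:3]@r['centre']+E[:3,3]; u=K@p; u=u[:2]/u[2]
            print(c,n,np.round(r['centre'],3),round(r['score'],2),u.round())
E
```

```text
0.0187 0.0
top cup_center [0.482 0.364 0.026] 0.64 [187. 246.]
top cup_center [0.612 0.196 0.03 ] 0.59 [261. 189.]
top cup_center [0.485 0.203 0.023] 0.57 [258. 245.]
top cup_center [0.702 0.019 0.004] 0.27 [338. 152.]
top cup_mouth [ 0.606  0.2   -0.001] 0.88 [261. 193.]
top cup_mouth [0.489 0.205 0.004] 0.79 [258. 243.]
top cup_mouth [0.477 0.367 0.004] 0.72 [189. 249.]
top cup_mouth [ 0.402  0.004 -0.001] 0.4 [345. 281.]
top cup [ 0.488  0.205 -0.003] 0.76 [259. 244.]
top cup [0.605 0.196 0.001] 0.69 [263. 194.]
top cup [ 0.479  0.367 -0.002] 0.64 [189. 248.]
top funnel_grip [ 0.477 -0.27   0.121] 0.83 [477. 247.]
top funnel_grip [0.739 0.232 0.001] 0.53 [247. 136.]
top funnel_spout [ 0.509 -0.234  0.025] 0.82 [450. 234.]
top funnel [ 0.509 -0.233  0.029] 0.61 [450. 234.]
top funnel [0.738 0.23  0.001] 0.52 [248. 137.]
top stand [ 0.51  -0.235  0.001] 0.77 [448. 234.]
top tip_box [0.738 0.231 0.   ] 0.9 [248. 137.]
top tip_box [ 0.702  0.018 -0.001] 0.43 [339. 152.]
top cradle [ 0.756 -0.251  0.002] 0.71 [454. 128.]
top aid [ 0.564 -0.015  0.   ] 0.69 [353. 211.]
top round_cup [0.
[... 774 characters left out ...]
476 -0.264  0.12 ] 0.47 [322. 359.]
side funnel [ 0.51  -0.228  0.02 ] 0.89 [339. 379.]
side funnel [0.488 0.201 0.025] 0.37 [285. 228.]
side stand [ 0.506 -0.234 -0.002] 0.86 [338. 391.]
side stand [ 0.703  0.021 -0.003] 0.23 [401. 273.]
side tip_box [ 0.736  0.228 -0.001] 0.66 [386. 215.]
side tip_box [0.408 0.01  0.   ] 0.49 [260. 299.]
side tip_box [0.489 0.2   0.026] 0.19 [285. 228.]
side cradle [ 0.756 -0.252 -0.002] 0.9 [485. 371.]
side cradle [ 0.702  0.022 -0.001] 0.55 [401. 273.]
side aid [ 0.568 -0.016 -0.003] 0.64 [342. 296.]
side loupe [ 0.403  0.01  -0.001] 0.91 [258. 300.]
side round_cup [ 0.703  0.021 -0.002] 0.93 [401. 273.]
side brush [ 0.296  0.284 -0.   ] 0.59 [198. 228.]
```

Run:
```python
import cv2,numpy as np
a=cv2.imread('pics/top0.png');b=cv2.imread('pics/side0.png')
cv2.imwrite('pics/crop1.png',np.vstack([cv2.resize(a[150:300,150:350],(800,600)),]))
```

```text
(no output)
```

View pics/top0.png

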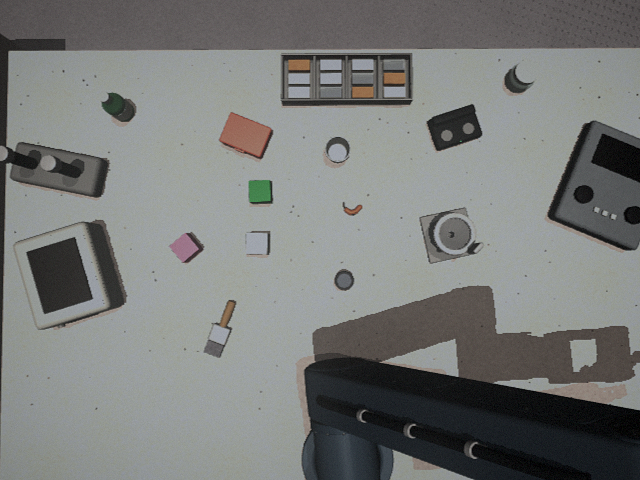

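View pics/crop1.png

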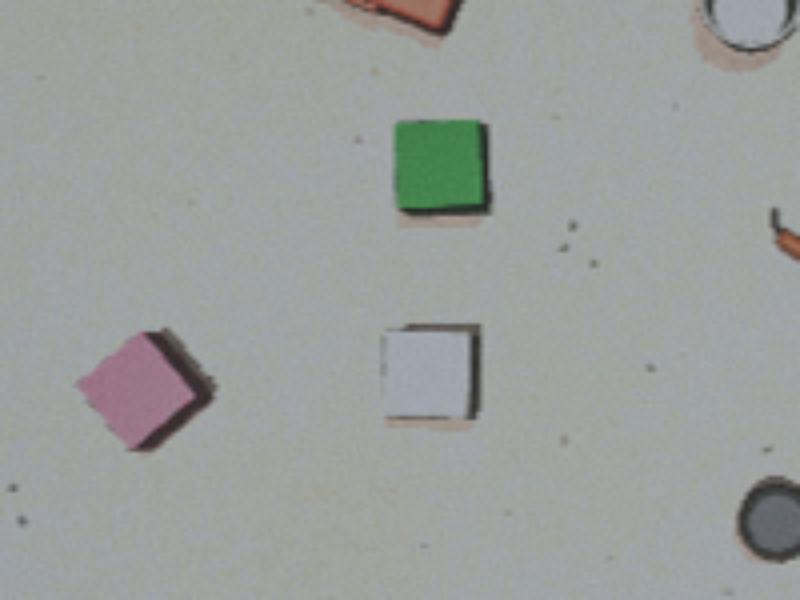

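Candidates: white square (258,243), green box (260,191), pink box (186,248), round white cup (338,150). The crop shows the white one at (258,243) as a square, closed-top cup nearly axis-aligned, so that is the target at about (0.487, 0.203). I'll roll it towards -y, where there is free space.

Request:
jog_arm(commands=[[100,3.2,2.6,0,0],[100,3.2,2.6,0,0],[100,3.2,2.6,0,0],[100,3.2,2.6,0,0],[100,3.2,2.6,0,0],[100,3.2,2.6,0,0],[100,3.2,2.6,0,0],[100,3.2,2.6,0,0]], squeeze=20)

```text
t: 2.07
tcp_pos: [0.4268, -0.3952, 0.2319]
tool_rot: [0.991, 0.131, -0.001, 0.005]
force: [0.2, -0.7, 0.1]
finger_gap: 0.999
```

Request:
jog_arm(commands=[[100,0.4,3.9,0,0.12],[100,0.4,3.9,0,0.12],[100,0.4,3.9,0,0.12],[100,0.4,3.9,0,0.12],[100,0.4,3.9,0,0.12],[100,0.4,3.9,0,0.12],[100,0.4,3.9,0,0.12],[100,0.4,3.9,0,0.12]])

```text
t: 2.73
tcp_pos: [0.4669, -0.0727, 0.2334]
tool_rot: [0.808, 0.59, 0.007, 0.008]
force: [1.2, 0.0, 0.6]
finger_gap: 1.001
```

Request:
jog_arm(commands=[[100,0.4,3.9,0,0.12],[100,0.4,3.9,0,0.12],[100,0.4,3.9,0,0.11],[100,0.4,3.9,0,0],[100,0.4,3.9,0,0],[100,0.4,3.9,0,0],[100,0.4,3.9,0,0]])

```text
t: 3.32
tcp_pos: [0.4945, 0.2143, 0.2357]
tool_rot: [0.685, 0.728, 0.01, 0.009]
force: [1.0, 0.8, -0.6]
finger_gap: 1.001
```

```bash
cat > h.py <<'E'
from station import manip,snapshot,models,workorder
import cv2,numpy as np
from scipy.spatial.transform import Rotation as R
def wrist():
    m=manip.sense(); s=snapshot('wrist'); T=np.eye(4); T[:3,:3]=R.from_quat(m['tool_rot']).as_matrix(); T[:3,3]=m['tcp_pos']
    return s,T@np.array(s['hand_eye']),m
def plane(K,E,px,z):
    d=np.c_[np.array(px,float),np.ones(len(px))]@np.linalg.inv(np.array(K)).T@E[:3,:3].T; c=E[:3,3]
    return c+d*((z-c[2])/d[:,2])[:,None]
def white(img,K,E,z,guess,r=0.06):
    hsv=cv2.cvtColor(img,cv2.COLOR_RGB2HSV)
    return hsv
E
python3 - <<'E'
from h import *
s,E,m=wrist(); print(m['tcp_pos'],m['tool_rot'],m['q'],m['t'])
cv2.imwrite('pics/w1.png',s['image'][:,:,::-1])
for n in ('cup_center','cup'):
    for r in models.pinpoint(s,n)[:3]: print(n,np.round(r['centre'],4),r['score'])
print(s['intrinsics'],E.round(3))
E
```

```text
[0.49454772 0.21425894 0.2357341 ] [0.68498978 0.7284287  0.01015899 0.00879944] [ 0.20291509  0.39638181  1.66189475 -0.00310035  1.05657306  0.1429568 ] 3.3167
cup_center [0.4883 0.2028 0.03  ] 0.88
cup_center [0.4862 0.3671 0.0257] 0.87
cup_center [0.6027 0.1953 0.0272] 0.79
cup [4.765e-01 3.666e-01 1.000e-04] 0.81
cup [ 0.61    0.1955 -0.0013] 0.7
cup [ 0.4887  0.2042 -0.0014] 0.67
[[368.17471499   0.         316.28927464]
 [  0.         368.17471499 236.80731966]
 [  0.           0.           1.        ]] [[ 0.998  0.05   0.045  0.485]
 [ 0.061 -0.949 -0.31   0.293]
 [ 0.028  0.312 -0.95   0.378]
 [ 0.     0.     0.     1.   ]]
```

View pics/w1.png

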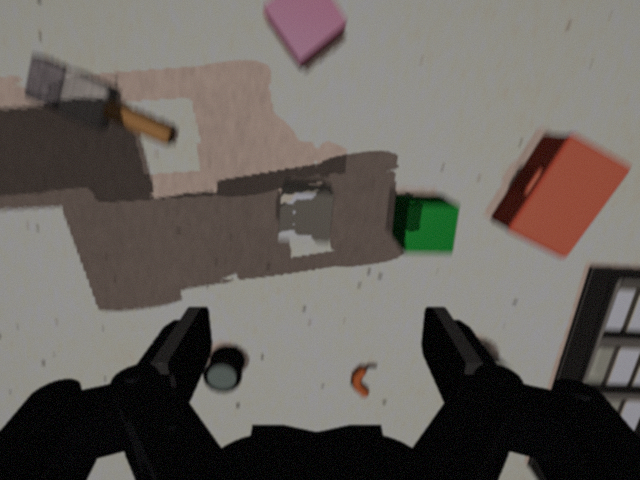

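Run:
```python
from h import *
s=snapshot('top'); a=cv2.imread('pics/top0.png')
K=s['intrinsics'];E=np.array(s['extrinsics']); print(E.round(3)[:3].tolist())
a=cv2.resize(a[225:265,240:280],None,fx=8,fy=8,interpolation=cv2.INTER_CUBIC)
hsv=cv2.cvtColor(a,cv2.COLOR_BGR2HSV); print(hsv[150,150],hsv[20,20], hsv[150,250])
g=a.astype(int); m=((g[:,:,0]-g[:,:,1])>2).astype('uint8')*255
m=cv2.morphologyEx(cv2.GaussianBlur(m,(0,0),5),cv2.MORPH_OPEN,np.ones((25,25)));m=(m>127).astype('uint8')
cs,_=cv2.findContours(m,0,1); c=max(cs,key=cv2.contourArea); b=cv2.boxPoints(cv2.minAreaRect(c))
px=(b+.5)/8-.5+[240,225]; P=plane(K,E,px,0.052); print(px.round(1),P.round(4),P.mean(0))
e=np.diff(P[[0,1,2]],axis=0); print(np.linalg.norm(e,axis=1),np.degrees(np.arctan2(e[:,1],e[:,0])))
mm=manip.sense();print(mm['tcp_pos'],mm['tool_rot'],mm['t'])
```

```text
[[-0.002, -0.999, 0.042, 0.449], [-1.0, 0.003, 0.008, 0.04], [-0.008, -0.042, -0.999, 1.336]]
[109  17 168] [ 90   9 162] [ 77  11 166]
[[245.7 253.3]
 [245.7 232.4]
 [267.3 232.4]
 [267.3 253.3]] [[0.4653 0.227  0.052 ]
 [0.512  0.2272 0.052 ]
 [0.5118 0.1788 0.052 ]
 [0.4652 0.1787 0.052 ]] [0.48858134 0.20294079 0.052     ]
[0.04663394 0.04836454] [  0.19486408 -90.15759496]
[0.49427837 0.21315179 0.2353411 ] [0.68387584 0.72948227 0.00968843 0.00869434] 3.5167
```

Request:
jog_arm(commands=[[100,-0.5,-1.3,-3.5,-0.064],[100,0,-1.3,-3.5,0],[100,0,0,-3.5,0],[100,0,0,-3.5,0],[100,0,0,-2,0],[100,0,0,0,0]])

```text
t: 4.02
tcp_pos: [0.4927, 0.1777, 0.0749]
tool_rot: [0.711, 0.703, 0.014, 0.014]
force: [0.2, -0.4, 0.3]
finger_gap: 1.002
```

Request:
jog_arm(commands=[[100,-0.4,0.9,-1.3,0],[100,0,0,-4,0]])

```text
t: 4.18
tcp_pos: [0.4938, 0.184, 0.0263]
tool_rot: [0.713, 0.7, 0.018, 0.017]
force: [0.5, 1.0, 0.0]
finger_gap: 0.997
```

```bash
cat >> h.py <<'E'
def st():
    m=manip.sense(); M=R.from_quat(m['tool_rot']).as_matrix()
    print('t',round(m['t'],2),'p',m['tcp_pos'].round(4) if hasattr(m['tcp_pos'],'round') else m['tcp_pos'],'zaxis',M[:,2].round(4),'yaw',np.arctan2(M[1,0],M[0,0]).round(4),'gap',round(m['finger_gap'],3),'F',np.round(m['force'],1),'qd',np.round(m['qd'],3))
E
python3 -c "
from h import *
st();snapshot('wrist');st();snapshot('wrist');st()"
```

```text
t 4.18 p [0.4938 0.184  0.0263] zaxis [ 0.0503  0.0011 -0.9987] yaw 1.5528 gap 0.997 F [0.5 1.  0. ] qd [-0.073  0.963  0.132 -0.046 -1.15   0.005]
t 4.23 p [0.4883 0.1822 0.0154] zaxis [ 0.0318 -0.002  -0.9995] yaw 1.5521 gap 1.0 F [-1.8 -1.4 -9.3] qd [-0.008 -0.047  0.052  0.001  0.209 -0.007]
t 4.28 p [0.4872 0.1822 0.0181] zaxis [ 0.0297 -0.0023 -0.9996] yaw 1.5524 gap 1.002 F [-1.6 -0.4  0.2] qd [ 0.011 -0.124 -0.016  0.007  0.069 -0.002]
```

Request:
jog_arm(commands=[[100,0.1,0.5,0.4,0.015],[20,0,0,0,0],[20,0,0,0,0],[20,0,0,0,0],[20,0,0,0,0],[20,0,0,0,0]], squeeze=20)

```text
t: 4.78
tcp_pos: [0.4943, 0.1864, 0.0341]
tool_rot: [0.709, 0.705, 0.016, 0.016]
force: [0.3, -0.2, -0.8]
finger_gap: 0.556
```

```bash
python3 -c "
from h import *
st()
s=snapshot('side');st();cv2.imwrite('pics/s1.png',s['image'][:,:,::-1])
for n in ('cup_center','cup'):
    for r in models.pinpoint(s,n)[:3]: print(n,np.round(r['centre'],4),r['score'])
cv2.imwrite('pics/s1c.png',cv2.resize(s['image'][180:280,220:360,::-1],None,fx=5,fy=5))"
```

```text
t 4.78 p [0.4943 0.1864 0.0341] zaxis [ 4.58e-02  2.00e-04 -9.99e-01] yaw 1.5662 gap 0.556 F [ 0.3 -0.2 -0.8] qd [ 0.001 -0.044 -0.004  0.     0.007 -0.001]
t 4.83 p [0.4944 0.1865 0.0341] zaxis [ 4.610e-02  3.000e-04 -9.989e-01] yaw 1.5663 gap 0.557 F [ 0.7  0.6 -0.7] qd [-0.     0.02   0.001 -0.001 -0.005  0.001]
cup_center [0.4904 0.2014 0.0286] 0.74
cup_center [0.6054 0.1951 0.0272] 0.59
cup_center [0.4792 0.3669 0.0247] 0.5
cup [0.4921 0.2057 0.0016] 0.9
cup [ 0.6078  0.1941 -0.    ] 0.74
cup [ 0.4787  0.3665 -0.0024] 0.43
```

View pics/s1c.png

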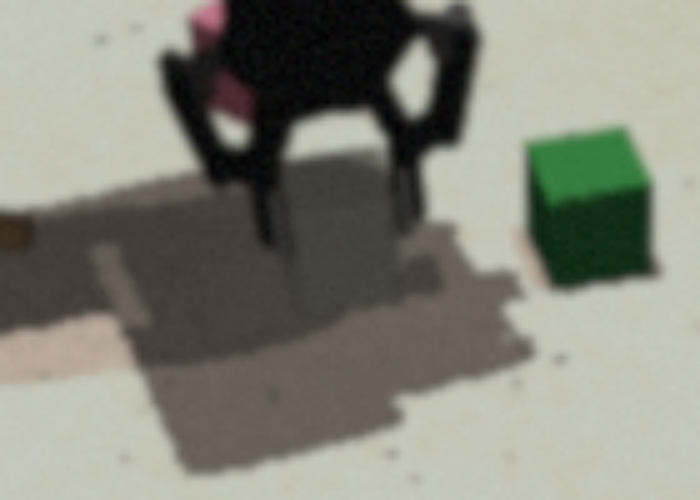

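Request:
jog_arm(commands=[[20,0,0,-0.3,0],[20,0,-0.9,-0.1,0],[20,0,-0.9,-0.15,0],[20,0,-0.85,-0.3,0],[20,0,-0.8,-0.4,0]])

```text
t: 5.35
tcp_pos: [0.4939, 0.1556, 0.0239]
tool_rot: [0.709, 0.705, 0.019, 0.015]
force: [-1.6, 2.0, 5.2]
finger_gap: 0.557
```

```bash
python3 -c "
from h import *
st()
s=snapshot('side');st()
cv2.imwrite('pics/s2c.png',cv2.resize(s['image'][180:280,220:360,::-1],None,fx=5,fy=5))"
```

```text
t 5.35 p [0.4939 0.1556 0.0239] zaxis [ 0.0479  0.0057 -0.9988] yaw 1.5649 gap 0.557 F [-1.6  2.   5.2] qd [-0.191  0.068  0.092  0.045 -0.165 -0.218]
t 5.4 p [0.4937 0.1544 0.0233] zaxis [ 0.0471  0.0051 -0.9989] yaw 1.5641 gap 0.559 F [-1.7  1.   6.8] qd [ 0.013 -0.001 -0.013 -0.007  0.022  0.038]
```

View pics/s2c.png

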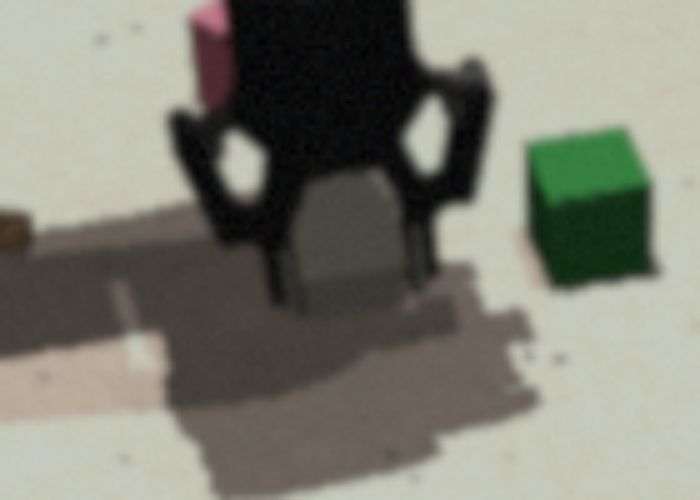

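Request:
jog_arm(commands=[[20,0,-0.7,-0.55,0],[20,0,-0.6,-0.65,0],[20,0,-0.4,-0.4,0],[20,0,0,0,0],[100,0,0,0.3,0],[100,0,0,0.3,0],[100,0,0,0.3,0],[100,0,0,0.3,0]])

```text
t: 6.07
tcp_pos: [0.4933, 0.1369, 0.0201]
tool_rot: [0.71, 0.704, 0.019, 0.014]
force: [0.6, 0.5, -0.5]
finger_gap: 0.996
```

```bash
python3 -c "
from h import *
st()
s=snapshot('side');st()
for n in ('cup_center','cup_mouth','cup'):
    for r in models.pinpoint(s,n)[:3]: print(n,np.round(r['centre'],4),r['score'])
cv2.imwrite('pics/s3c.png',cv2.resize(s['image'][180:280,220:360,::-1],None,fx=5,fy=5))"
```

```text
t 6.07 p [0.4933 0.1369 0.0201] zaxis [ 0.0462  0.0062 -0.9989] yaw 1.5625 gap 0.996 F [ 0.6  0.5 -0.5] qd [ 0.002 -0.078 -0.007 -0.006  0.088  0.002]
t 6.12 p [0.4936 0.137  0.0207] zaxis [ 0.0472  0.0062 -0.9989] yaw 1.5626 gap 0.997 F [ 0.1 -0.1 -0.1] qd [-0.     0.004 -0.001 -0.    -0.019 -0.002]
cup_center [0.6088 0.1923 0.0284] 0.94
cup_center [0.4794 0.3692 0.0232] 0.69
cup_center [0.4944 0.1531 0.0242] 0.6
cup_mouth [0.492  0.1779 0.0258] 0.86
cup_mouth [0.6062 0.1987 0.0014] 0.86
cup_mouth [ 0.4812  0.3634 -0.0019] 0.52
cup [ 0.7548 -0.2518  0.0022] 0.74
cup [0.6028 0.197  0.002 ] 0.69
cup [ 0.4775  0.3676 -0.0034] 0.6
```

View pics/s3c.png

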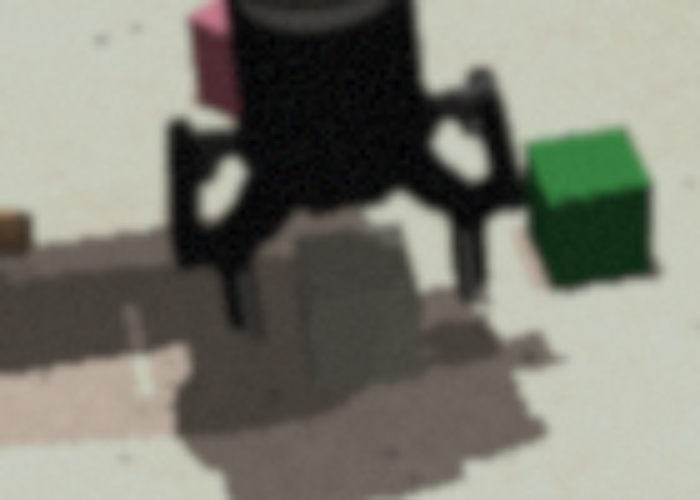

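Request:
jog_arm(commands=[[100,0,-0.3,0.4,0],[20,0,0,0,0],[20,0,0,0,0],[20,0,0,0,0],[20,0,0,0,0],[20,0,0,0,0]])

```text
t: 6.77
tcp_pos: [0.4933, 0.1337, 0.0248]
tool_rot: [0.71, 0.704, 0.019, 0.014]
force: [0.4, 0.5, -1.2]
finger_gap: 0.56
```

```bash
python3 -c "
from h import *
st()"
```

```text
t 6.77 p [0.4933 0.1337 0.0248] zaxis [ 0.0466  0.0063 -0.9989] yaw 1.5624 gap 0.56 F [ 0.4  0.5 -1.2] qd [-0.001 -0.001 -0.001 -0.001  0.002 -0.   ]
```

Request:
jog_arm(commands=[[20,0,0,-0.3,0],[20,0,-0.8,-0.1,0],[20,0,-0.8,-0.15,0],[20,0,-0.8,-0.25,0],[20,0,-0.7,-0.4,0],[20,0,-0.65,-0.45,0],[20,0,-0.4,-0.45,0],[20,0,0,0,0]])

```text
t: 7.43
tcp_pos: [0.4929, 0.095, 0.0133]
tool_rot: [0.711, 0.702, 0.023, 0.014]
force: [-0.6, 1.1, -0.6]
finger_gap: 0.557
```

```bash
python3 -c "
from h import *
st()
s=snapshot('side');st()
cv2.imwrite('pics/s4c.png',cv2.resize(s['image'][180:300,220:360,::-1],None,fx=5,fy=5))"
```

```text
t 7.43 p [0.4929 0.095  0.0133] zaxis [ 0.0524  0.0118 -0.9986] yaw 1.5582 gap 0.557 F [-0.6  1.1 -0.6] qd [ 0.002 -0.021  0.003 -0.005  0.011  0.002]
t 7.48 p [0.493  0.0951 0.0134] zaxis [ 0.0526  0.0116 -0.9986] yaw 1.5587 gap 0.558 F [-0.  -1.9  2.3] qd [ 0.007  0.007 -0.003 -0.011 -0.001  0.004]
```

View pics/s4c.png

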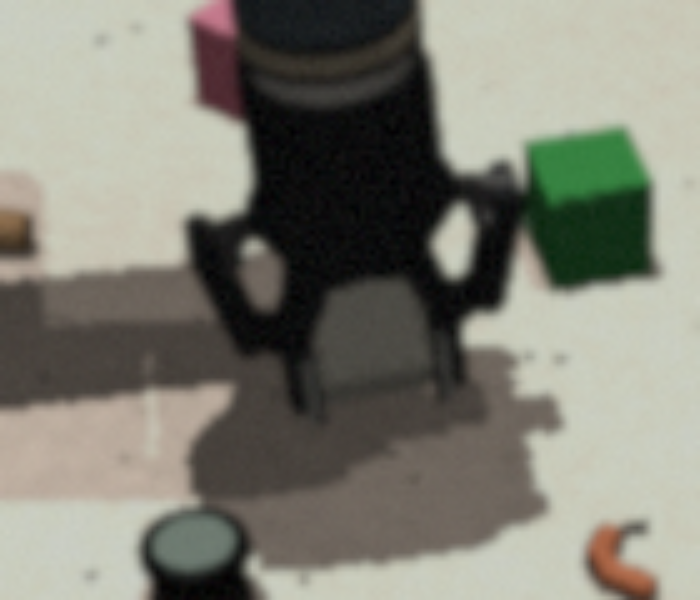

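Request:
jog_arm(commands=[[20,0,-0.5,-0.6,0],[20,0,-0.4,-0.5,0],[20,0,0,0,0],[100,0,0,0,0],[100,0,0,0.3,0],[100,0,0,0.3,0],[100,0,0,0.3,0],[100,0,0,0.3,0]])

```text
t: 8.15
tcp_pos: [0.4931, 0.0863, 0.0156]
tool_rot: [0.711, 0.703, 0.023, 0.014]
force: [-0.4, -0.2, 0.1]
finger_gap: 0.998
```

```bash
python3 -c "
from h import *
st()
s=snapshot('side');st()
for n in ('cup_center','cup_mouth','cup'):
    for r in models.pinpoint(s,n)[:4]: print(n,np.round(r['centre'],4),r['score'])
cv2.imwrite('pics/s5c.png',cv2.resize(s['image'][180:300,220:360,::-1],None,fx=5,fy=5))"
```

```text
t 8.15 p [0.4931 0.0863 0.0156] zaxis [ 0.0528  0.0117 -0.9985] yaw 1.5602 gap 0.998 F [-0.4 -0.2  0.1] qd [ 0.003 -0.082 -0.008 -0.008  0.092  0.008]
t 8.2 p [0.4934 0.0863 0.0161] zaxis [ 0.0538  0.0116 -0.9985] yaw 1.5603 gap 1.0 F [-0.2  1.   0.3] qd [ 0.     0.004 -0.001  0.002 -0.018 -0.001]
cup_center [0.6101 0.193  0.0297] 0.71
cup_center [0.4938 0.0898 0.0271] 0.57
cup_center [0.478  0.3664 0.0247] 0.54
cup_mouth [0.4917 0.0948 0.051 ] 0.92
cup_mouth [0.6071 0.1979 0.0036] 0.78
cup_mouth [0.4837 0.3634 0.0007] 0.52
cup [0.4878 0.0954 0.0516] 0.95
cup [6.034e-01 1.945e-01 1.000e-04] 0.8
cup [ 0.4778  0.3699 -0.0019] 0.75
```

View pics/s5c.png

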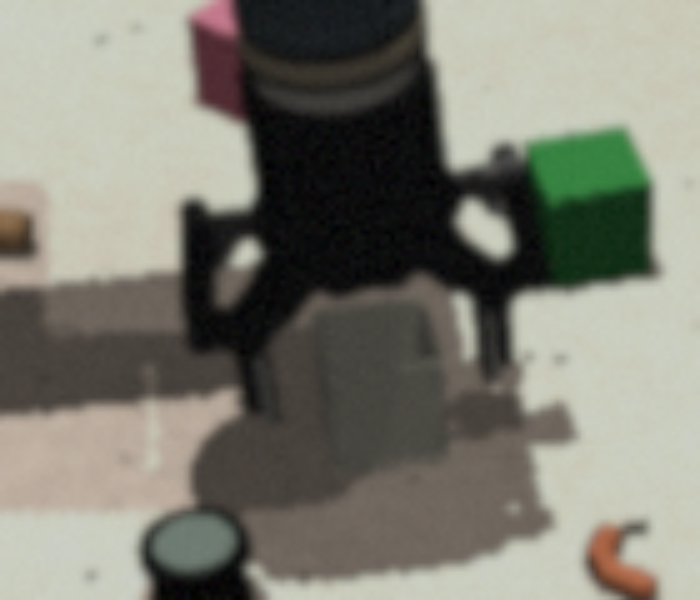

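Request:
jog_arm(commands=[[100,0,0,3,0],[100,0,0,4,0],[100,0,0,4,0],[100,0,0,4,0],[100,0,0,4,0],[100,0,0,2,0],[100,0,0,0,0]])

```text
t: 8.93
tcp_pos: [0.4881, 0.0864, 0.2305]
tool_rot: [0.711, 0.703, 0.019, 0.01]
force: [0.5, -0.3, -0.2]
finger_gap: 0.998
```

```bash
python3 -c "
from h import *
st()
s,E,m=wrist();st()
for n in ('cup_center','cup_mouth'):
    for r in models.pinpoint(s,n)[:4]: print(n,np.round(r['centre'],4),r['score'])
s=snapshot('top')
for n in ('funnel_grip','funnel_spout','stand','cup_mouth'):
    for r in models.pinpoint(s,n)[:4]: print(n,np.round(r['centre'],4),r['score'])
"
```

```text
t 8.93 p [0.4881 0.0864 0.2305] zaxis [ 0.0411  0.0122 -0.9991] yaw 1.5596 gap 0.998 F [ 0.5 -0.3 -0.2] qd [ 0.001 -0.015  0.011 -0.002 -0.019 -0.001]
t 8.98 p [0.4874 0.0864 0.229 ] zaxis [ 0.0392  0.0123 -0.9992] yaw 1.5596 gap 1.003 F [-1.   0.3  0.4] qd [-0.002  0.062  0.052 -0.001 -0.029 -0.   ]
cup_center [0.6023 0.196  0.03  ] 0.98
cup_center [0.4934 0.0903 0.0308] 0.88
cup_mouth [0.4931 0.0958 0.0477] 0.97
cup_mouth [0.4924 0.0958 0.0509] 0.43
funnel_grip [ 0.4766 -0.2668  0.1202] 0.56
funnel_spout [ 0.5113 -0.2355  0.0263] 0.91
funnel_spout [ 0.5097 -0.236   0.0283] 0.61
stand [ 0.5118 -0.2304 -0.0019] 0.68
cup_mouth [6.056e-01 1.971e-01 2.000e-04] 0.96
cup_mouth [4.801e-01 3.652e-01 4.000e-04] 0.96
```

Request:
jog_arm(commands=[[100,-0.1,-3.9,1,0.115],[100,-0.1,-3.9,1,0.115],[100,-0.1,-3.9,1,0.115],[100,-0.1,-3.9,1,0.115],[100,-0.1,-3.9,0,0.115],[100,-0.1,-3.9,0,0.115],[100,-0.1,-3.9,0,0.1],[100,-0.1,-3.9,0,0]])

```text
t: 10.0
tcp_pos: [0.4728, -0.207, 0.2535]
tool_rot: [0.393, 0.919, 0.012, -0.009]
force: [1.1, -0.8, 0.0]
finger_gap: 1.0
```

Request:
jog_arm(commands=[[100,-0.2,-3,0,0],[100,0,-0.8,0,0],[100,0,0,0,0]])

```text
t: 10.25
tcp_pos: [0.4699, -0.2552, 0.25]
tool_rot: [0.397, 0.918, 0.012, -0.01]
force: [0.3, -0.4, -0.7]
finger_gap: 0.999
```

```bash
python3 -c "
from h import *
s,E,m=wrist()
s,E,m=wrist();st()
for n in ('funnel_grip','funnel_spout'):
    for r in models.pinpoint(s,n)[:4]: print(n,np.round(r['centre'],4),r['score'])
cv2.imwrite('pics/w2.png',s['image'][:,:,::-1]); np.savez('w2.npz',K=s['intrinsics'],E=E)
"
```

```text
t 10.35 p [ 0.4697 -0.2526  0.2501] zaxis [-0.0091  0.0303 -0.9995] yaw 2.3281 gap 1.003 F [-0.   0.5 -0.4] qd [ 0.034 -0.022  0.021  0.01   0.009  0.001]
funnel_grip [ 0.4755 -0.2667  0.1178] 0.83
funnel_spout [ 0.5076 -0.2287  0.0233] 0.69
```

View pics/w2.png

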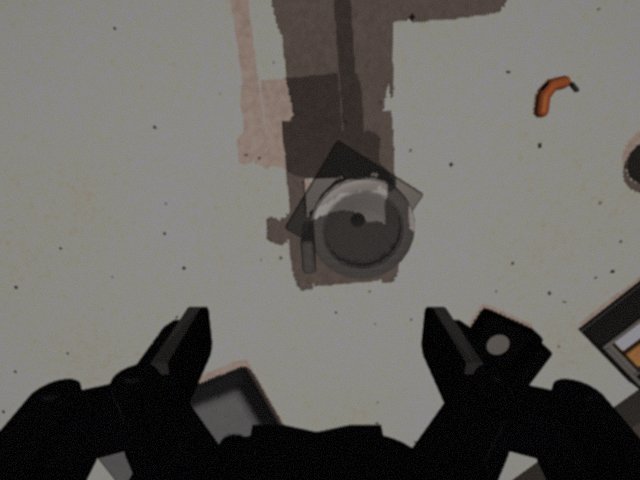

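```bash
python3 -c "
from h import *
d=np.load('w2.npz');K,E=d['K'],d['E'];Ei=np.linalg.inv(E)
a=cv2.imread('pics/w2.png')
def pr(p):
    q=K@(Ei[:3,:3]@np.array(p)+Ei[:3,3]);return (q[:2]/q[2]).round(1)
f=np.array([np.cos(.777),np.sin(.777)]);w=np.array([-f[1],f[0]])
g=np.array([.4768,-.267])
for s in(-13,13):
  for z in (.145,.12): print(s,z,pr([*(g+w*s/1000),z]))
print(pr([.51,-.234,.084]),plane(K,E,[[308.5,258],[364,228]],.145).round(4))
c=cv2.resize(a[170:290,280:420],None,fx=5,fy=5,interpolation=cv2.INTER_CUBIC)
cv2.imwrite('pics/w2c.png',cv2.convertScaleAbs(c,alpha=1.6))
"
```

```text
-13 0.145 [310.9 274.5]
-13 0.12 [310.8 262.3]
13 0.145 [309.9 240.4]
13 0.12 [310.  230.8]
[363.7 232.3] [[ 0.476  -0.2681  0.145 ]
 [ 0.4893 -0.2251  0.145 ]]
```

View pics/w2c.png

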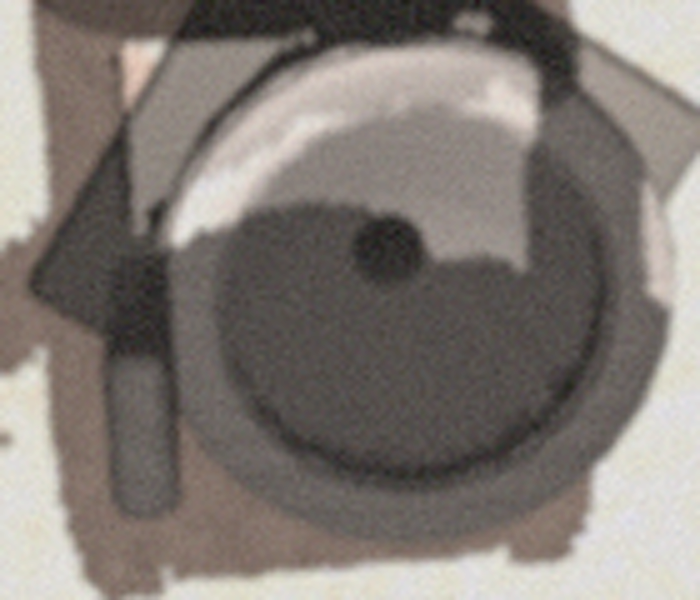

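Request:
jog_arm(commands=[[65,0.6,-1.5,0,0.02],[65,0,0,-2,0],[65,0,0,-2.5,0],[65,0,0,-2.5,0],[65,0,0,-2,0],[65,0,0,-1.5,0],[65,0,0,-1,0],[65,0,0,0,0]])

```text
t: 11.12
tcp_pos: [0.479, -0.2499, 0.1348]
tool_rot: [0.375, 0.927, 0.013, -0.009]
force: [-0.0, -0.2, 0.7]
finger_gap: 0.651
```

```bash
python3 -c "
from h import *
snapshot('wrist');st()
"
```

```text
t 11.17 p [ 0.4793 -0.2499  0.1356] zaxis [-0.0059  0.0303 -0.9995] yaw 2.3724 gap 0.647 F [-0.6 -0.4  0.4] qd [-0.011 -0.026 -0.029 -0.005  0.009 -0.003]
```

Request:
jog_arm(commands=[[65,-0.3,-1.8,0.5,-0.024],[65,0,0,0,0],[65,0,0,0,0]])

```text
t: 11.42
tcp_pos: [0.4776, -0.2644, 0.1427]
tool_rot: [0.384, 0.923, 0.013, -0.008]
force: [-0.3, 0.5, -0.0]
finger_gap: 0.65
```

```bash
python3 -c "
from h import *
snapshot('wrist');st()
snapshot('wrist');st()
"
```

```text
t 11.47 p [ 0.4781 -0.265   0.143 ] zaxis [-0.0031  0.0292 -0.9996] yaw 2.3534 gap 0.651 F [-0.2  0.3  0.2] qd [-0.001  0.003 -0.    -0.001 -0.009 -0.003]
t 11.52 p [ 0.4779 -0.2649  0.1428] zaxis [-0.0034  0.0294 -0.9996] yaw 2.3535 gap 0.65 F [0.6 0.1 0.1] qd [-0.002  0.005  0.008 -0.001 -0.001 -0.001]
```

Request:
jog_arm(commands=[[65,-0.2,-0.3,-1,0],[65,0,0,-1.2,0],[65,0,0,-1.2,0],[65,0,0,-0.8,0],[65,0,0,0,0],[65,0,0,0,0]])

```text
t: 12.02
tcp_pos: [0.4761, -0.2664, 0.099]
tool_rot: [0.383, 0.924, 0.013, -0.006]
force: [0.3, -0.2, -0.7]
finger_gap: 0.65
```

```bash
python3 -c "
from h import *
snapshot('wrist');st()
"
```

```text
t 12.07 p [ 0.476  -0.2663  0.0991] zaxis [-0.0016  0.0281 -0.9996] yaw 2.3566 gap 0.652 F [ 0.2 -0.3  0.3] qd [ 0.002 -0.011 -0.005 -0.002  0.005  0.002]
```

Request:
jog_arm(commands=[[0,0,-0.1,0,0],[0,0,0,0,0],[0,0,0,0,0],[0,0,0,0,0],[0,0,0,0,0],[0,0,0,0,0],[0,0,0,0,0],[0,0,0,0,0]], squeeze=80)

```text
t: 12.73
tcp_pos: [0.4768, -0.2682, 0.1009]
tool_rot: [0.382, 0.924, 0.012, -0.005]
force: [0.4, 1.1, -0.6]
finger_gap: 0.106
```

```bash
python3 -c "
from h import *
st();s,E,m=wrist();st()
s=snapshot('side')
for n in ('funnel_grip','funnel_spout'):
    for r in models.pinpoint(s,n)[:2]: print(n,np.round(r['centre'],4),r['score'])
"
```

```text
t 12.73 p [ 0.4768 -0.2682  0.1009] zaxis [ 9.000e-04  2.570e-02 -9.997e-01] yaw 2.357 gap 0.106 F [ 0.4  1.1 -0.6] qd [ 0.001  0.001  0.001  0.001  0.001 -0.   ]
t 12.78 p [ 0.4768 -0.2682  0.1009] zaxis [ 9.000e-04  2.560e-02 -9.997e-01] yaw 2.3569 gap 0.104 F [ 0.3 -0.1 -2.3] qd [-0.001  0.003 -0.    -0.001  0.001  0.001]
funnel_grip [ 0.4747 -0.2644  0.1216] 0.84
funnel_grip [0.4908 0.0935 0.0517] 0.16
funnel_spout [0.4913 0.0913 0.0247] 0.71
funnel_spout [ 0.5132 -0.2307  0.0232] 0.66
```

Request:
jog_arm(commands=[[0,0,0,0.5,0],[0,0,0,0.8,0],[0,0,0,1.2,0],[0,0,0,1.5,0],[0,0,0,1.8,0],[0,0,0,1.8,0],[0,0,0,1.8,0],[0,0,0,1.5,0]])

```text
t: 13.6
tcp_pos: [0.4739, -0.2657, 0.2144]
tool_rot: [0.382, 0.924, 0.013, -0.009]
force: [-0.1, 0.1, -0.1]
finger_gap: 0.104
```

```bash
python3 -c "
from h import *
st();snapshot('wrist')
s=snapshot('side');st()
for n in ('funnel_grip','funnel_spout','cup_mouth'):
    for r in models.pinpoint(s,n)[:2]: print(n,np.round(r['centre'],4),r['score'])
cv2.imwrite('pics/s6c.png',cv2.resize(s['image'][170:450,180:500,::-1],None,fx=2,fy=2))"
```

```text
t 13.6 p [ 0.4739 -0.2657  0.2144] zaxis [-0.0058  0.0314 -0.9995] yaw 2.3569 gap 0.104 F [-0.1  0.1 -0.1] qd [-0.    -0.262 -0.189 -0.007  0.451  0.013]
t 13.7 p [ 0.4754 -0.267   0.2158] zaxis [-0.0014  0.0275 -0.9996] yaw 2.3569 gap 0.106 F [-0.4 -0.3 -1.5] qd [-0.005  0.048  0.048 -0.002 -0.038 -0.002]
funnel_grip [ 0.4773 -0.2627  0.2376] 0.74
funnel_spout [ 0.5111 -0.2328  0.1412] 0.94
funnel_spout [ 0.7384  0.2267 -0.001 ] 0.4
cup_mouth [0.4826 0.3634 0.0023] 0.88
cup_mouth [0.4889 0.095  0.0518] 0.64
```

View pics/s6c.png

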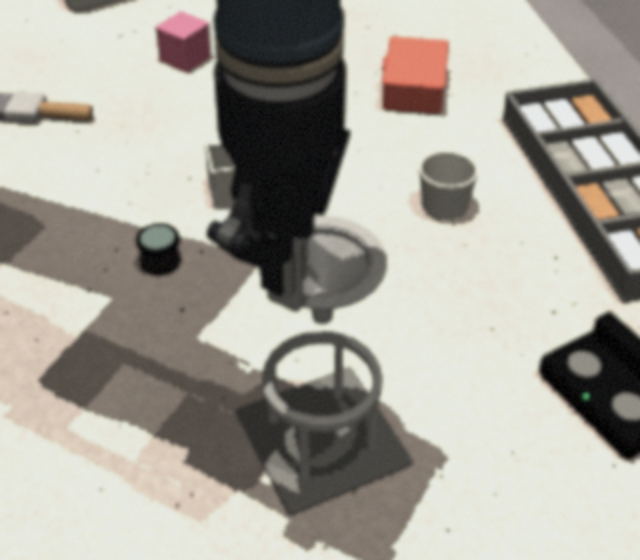

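Request:
jog_arm(commands=[[0,0,1.5,0,0],[0,-0.2,2.5,0,0],[0,-0.3,3,0,0],[0,-0.3,3,0,0],[0,-0.3,3,0,0],[0,-0.2,3,0,0],[0,-0.2,3,0,0],[0,-0.2,3,0,0]])

```text
t: 14.52
tcp_pos: [0.4482, -0.035, 0.2022]
tool_rot: [0.388, 0.921, 0.015, -0.019]
force: [0.5, -0.5, -2.5]
finger_gap: 0.108
```

Request:
jog_arm(commands=[[0,0,3,0,0],[0,0,2.5,0,0],[0,0,2,0,0],[0,0,1.2,0,0],[0,0,0.5,0,0],[0,0,0,0,0]])

```text
t: 15.02
tcp_pos: [0.435, 0.0729, 0.1958]
tool_rot: [0.384, 0.923, 0.014, -0.032]
force: [0.3, -0.2, -0.7]
finger_gap: 0.105
```

```bash
python3 -c "
from h import *
snapshot('wrist');snapshot('wrist');st()
for c in ('side','wrist','top'):
  s=snapshot(c)
  for n in ('funnel_grip','funnel_spout','cup_mouth','cup_center'):
    for r in models.pinpoint(s,n)[:3]: print(c,n,np.round(r['centre'],4),round(r['score'],2))
st()"
```

```text
t 15.12 p [0.4356 0.0715 0.196 ] zaxis [-0.0465  0.0499 -0.9977] yaw 2.3509 gap 0.108 F [-0.4  0.5 -1.3] qd [-0.026 -0.004 -0.019 -0.004 -0.008 -0.002]
side funnel_grip [0.4366 0.0754 0.2158] 0.95
side funnel_grip [0.4661 0.107  0.1163] 0.7
side funnel_grip [ 0.5063 -0.2327 -0.0015] 0.51
side funnel_spout [0.464  0.1062 0.119 ] 0.55
side cup_mouth [0.4912 0.0947 0.0478] 0.81
side cup_mouth [0.6079 0.1967 0.0008] 0.71
side cup_mouth [ 0.7036  0.0195 -0.0012] 0.2
side cup_center [0.608  0.1933 0.0264] 0.76
side cup_center [0.4932 0.0904 0.0261] 0.73
side cup_center [0.4795 0.3671 0.0236] 0.49
wrist funnel_grip [0.4343 0.0713 0.2132] 0.62
wrist funnel_grip [0.4646 0.1021 0.1224] 0.44
wrist funnel_grip [0.493  0.0942 0.0484] 0.31
wrist funnel_spout [0.4679 0.1099 0.1186] 0.77
wrist cup_mouth [ 0.6078  0.1979 -0.0033] 0.65
wrist cup_mouth [0.4803 0.3592 0.0013] 0.61
wrist cup_mouth [0.4936 0.0949 0.0508] 0.58
wrist cup_center [0.602  0.1971 0.0306] 0.83
wrist cup_center [0.4902 0.093  0.031 ] 0.59
top cup_mouth [6.078e-01 1.988e-01 6.000e-04] 0.81
top cup_mouth [0.4812 0.3673 0.0017] 0.55
top cup_mouth [0.4924 0.0944 0.0543] 0.4
top cup_center [0.4811 0.3648 0.023 ] 0.95
top cup_center [0.6114 0.1972 0.0267] 0.81
top cup_center [0.4911 0.0948 0.0269] 0.38
t 15.87 p [0.4366 0.0712 0.1966] zaxis [-0.0441  0.0498 -0.9978] yaw 2.3501 gap 0.105 F [ 0.5  0.4 -1.5] qd [0.002 0.001 0.002 0.    0.002 0.002]
```

Request:
jog_arm(commands=[[0,1.2,-0.6,0,0],[0,1.2,-0.6,-0.3,0],[0,0,0,-1.2,0],[0,0,0,-1.2,0],[0,0,0,-0.8,0],[0,0,0,0,0],[0,0,0,0,0]])

```text
t: 16.45
tcp_pos: [0.4647, 0.0578, 0.1601]
tool_rot: [0.385, 0.922, 0.015, -0.028]
force: [-0.6, 0.1, -1.1]
finger_gap: 0.107
```

```bash
python3 -c "
from h import *
snapshot('wrist');snapshot('wrist');st()
for c in ('side','wrist','top'):
  s=snapshot(c)
  for n in ('funnel_spout','cup_mouth'):
    for r in models.pinpoint(s,n)[:3]: print(c,n,np.round(r['centre'],4),round(r['score'],2))
st()"
```

```text
t 16.55 p [0.4647 0.0579 0.1605] zaxis [-0.0403  0.0492 -0.998 ] yaw 2.3505 gap 0.109 F [-0.5  0.3 -1.4] qd [ 0.003 -0.01  -0.001  0.001 -0.001  0.   ]
side funnel_spout [0.4963 0.0956 0.0846] 0.78
side funnel_spout [0.4984 0.0974 0.0825] 0.53
side cup_mouth [0.4878 0.0961 0.0505] 0.96
side cup_mouth [ 7.379e-01  2.319e-01 -1.000e-04] 0.5
side cup_mouth [0.4836 0.3653 0.0009] 0.42
wrist funnel_spout [0.4993 0.0952 0.0837] 0.77
wrist cup_mouth [0.6051 0.199  0.    ] 0.58
top cup_mouth [0.4795 0.3672 0.0028] 0.85
top cup_mouth [0.6085 0.1994 0.    ] 0.67
top cup_mouth [ 5.671e-01 -1.750e-02  3.000e-04] 0.51
t 17.0 p [0.4646 0.0579 0.1607] zaxis [-0.0396  0.0491 -0.998 ] yaw 2.3506 gap 0.102 F [-0.4 -0.3 -0.8] qd [ 0.001  0.001  0.001  0.001 -0.002  0.   ]
```

Request:
jog_arm(commands=[[0,-0.6,0,-0.3,0],[0,0,0,-0.7,0],[0,0,0,0,0],[0,0,0,0,0],[0,0,0,0,0]])

```text
t: 17.42
tcp_pos: [0.4574, 0.058, 0.1495]
tool_rot: [0.385, 0.922, 0.015, -0.028]
force: [0.1, -0.3, -1.3]
finger_gap: 0.107
```

```bash
python3 -c "
from h import *
snapshot('wrist');snapshot('wrist');st()
for c in ('wrist','side'):
  s=snapshot(c)
  for n in ('funnel_spout','cup_mouth','cup_center','funnel_grip'):
    for r in models.pinpoint(s,n)[:2]: print(c,n,np.round(r['centre'],4),round(r['score'],2))
st()
cv2.imwrite('pics/s7c.png',cv2.resize(s['image'][160:300,220:400,::-1],None,fx=4,fy=4,interpolation=cv2.INTER_CUBIC))"
```

```text
t 17.52 p [0.4576 0.058  0.1497] zaxis [-0.0398  0.0491 -0.998 ] yaw 2.3507 gap 0.108 F [-0.4  0.1 -1.6] qd [-0.003 -0.002 -0.005 -0.001  0.001 -0.   ]
wrist funnel_spout [0.4893 0.0966 0.0722] 0.77
wrist cup_mouth [ 6.066e-01  2.008e-01 -3.000e-04] 0.81
wrist cup_mouth [0.4925 0.0967 0.0497] 0.69
wrist cup_center [0.6034 0.1956 0.0316] 0.6
wrist funnel_grip [0.4544 0.0604 0.1688] 0.84
side funnel_spout [0.489  0.0927 0.0734] 0.76
side cup_mouth [0.4884 0.0957 0.0501] 0.57
side cup_center [0.6066 0.1948 0.0303] 0.7
side cup_center [0.4918 0.0927 0.0264] 0.63
side funnel_grip [0.4599 0.0645 0.1704] 0.66
t 18.02 p [0.4577 0.058  0.1499] zaxis [-0.0394  0.0491 -0.998 ] yaw 2.3508 gap 0.107 F [ 0.4  0.2 -1.8] qd [-0.002 -0.001  0.    -0.002 -0.001  0.   ]
```

View pics/s7c.png

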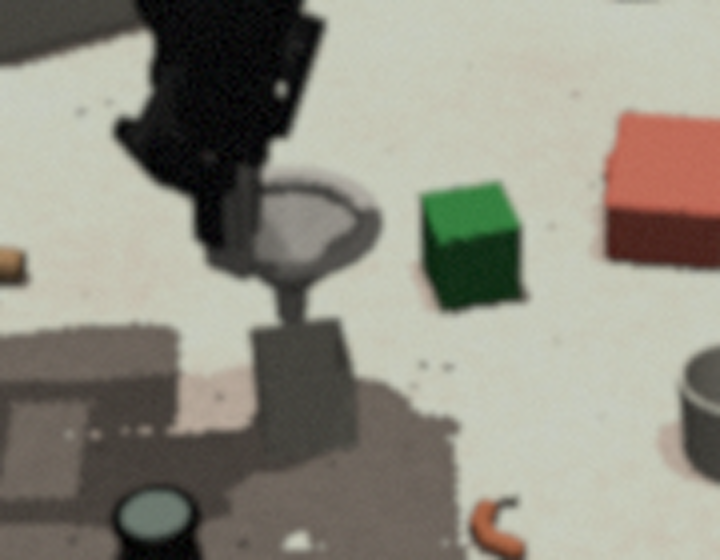

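```bash
python3 -c "
from h import *
st();print(workorder.sign_off());st()"
```

```text
t 18.02 p [0.4577 0.058  0.1499] zaxis [-0.0394  0.0491 -0.998 ] yaw 2.3508 gap 0.107 F [ 0.4  0.2 -1.8] qd [-0.002 -0.001  0.    -0.002 -0.001  0.   ]
the job is handed in; nothing more can be done
None
the job is handed in; nothing more can be done
```

The white square cup now stands mouth-up, and the funnel is held still over it. I handed the job in at 18 s; the system reports no verdict.

**What I did:** I gripped the cup near its leading top edge and rolled it a quarter turn towards -y, twice, then let go. I then gripped the funnel by its handle at 80 N, lifted it straight out of the stand and carried it over the cup.

**Last checks:**
- **Spout position:** the networks put the spout at about (0.489, 0.095, 0.073) and the mouth at about (0.491, 0.096, 0.050). That is about 2–3 mm off centre and 22 mm above, with about 4 mm uncertainty per point.
- **Clearance:** the last picture shows the spout clear of the cup, well away from the stand.
- **Stillness:** the arm was still, with the fingers holding the handle.

**Not fully as wished:**
- **Funnel tilt:** the jogging let the tool lean slightly. From the change since the grasp I estimate the funnel is tilted by about 0.05 rad, against the 0.1 limit. I did not measure the tilt separately.
- **False detections:** the networks several times took the green and pink boxes for the cup. I discarded those by position.
- **Bystanders:** I did not re-measure them at the end. Those visible in the pictures looked unmoved.

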